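# Make up two job trays at the goldsmith's bench

### The arm

A 7-joint arm with a two-finger parallel gripper is mounted at the origin on the work surface. World frame = base frame: x ahead of the robot, y to its left, z up, the work surface at z = 0. Lengths are in m, angles in rad, forces in N, time in s.
With the tool pointing down it reaches from about 0.4 to 0.75 m from the base axis. Payload 19.5 kg.
Tool frame: the origin (TCP) lies midway between the tips of the shut fingers; the grasp point (between the pads) lies 19 mm behind it (env.grip_depth is the z of the grasp point in the tool frame, in m); z points along the fingers, y is the line along which they close (so a half turn about z gives the same grasp; the last joint's range is limited). The gripper opens to 85 mm and grips with 20 to 120 N. Pads are 22 mm wide; open, the fingers measure 114 mm over their backs; the gripper's body (76 mm by 85 mm) begins 54 mm behind the grasp point. The pads swing forward as they close: fully open they stand 13 mm farther back than shut.
Start: joints at [-1.274, 0.707, -0.028, 1.485, 0.022, 0.951, -0.075], TCP at [0.191, 0.542, 0.231] pointing down, gripper open.
Joint ranges: [-2.71, 2.71], [-0.32, 2.16], [-1.57, 1.52], [0, 2.45], [-1.46, 4.6], [0, 2.02], [-2.83, 2.83]. Speed limits (rad/s): [1.89, 1.89, 2.57, 2.57, 3.01, 3.01, 3.01].

### API

Orientations are given as [roll, pitch, yaw] about the fixed x, y, z axes, in that order (R = Rz(yaw) Ry(pitch) Rx(roll)).
In Python, from station import env gives the robot as it stands.
- The arm moves only by the shell command python3 -m pendant 'ROWS'. ROWS is rows parted by semicolons, their numbers by spaces, 1 to 5 of them, each of 5 numbers: the finger opening in m, then dx, dy, dz in m, then a turn about the tool's z in rad; each row is the pose to reach, as a shift and turn from the pose commanded when the command began, along the tool's axes at that moment; what a row does not reach only later rows make up. A row lasts 1/8 s, in which the tool goes at most 0.0625 m and 0.188 rad, less where a joint would pass 70% of its speed; a pose out of reach is approached as far as the arm can. The fingers move at their own pace and stop on an object; the grip force is fixed at half the most. Time passes only in rows, so rows that do not move let the fingers close. It prints the time, the measured TCP pose, the force, the opening and the grip force at its end.
- env.state(): the state, without advancing time (a new reading comes with each control period).
- env.grab_frame(name): name is "scene" or "top" or "wrist"; returns the picture (420x560x3 uint8, red, green, blue); there is no depth.
- env.camera_params(name): a dict with "fovy" (degrees; the focal length in pixels is half the picture's height over the tangent of half this angle, whatever the lens; pixels are square), "cx", "cy" (the principal point, pixels), "dist_coeffs" ([k1, k2, p1, p2, k3] as OpenCV has them; the pictures are not rectified), "R" (3x3) and "t" (3): a world point X has camera coordinates R X + t; the wrist camera has in their place "T_tool_cam" (4x4, takes a point from camera to tool coordinates, whose origin is the TCP and whose axes are the flange's). Camera axes: x right, y down, z forward; pixel columns grow to the right and rows downward; lengths in m; the calibration is good to about 2 mm. A picture is of the moment at which its call begins: read the wrist's pose just before it. camera_params takes no time and is no camera call.
- env.hand_in(): hands the job in; it is judged then, once.
Trained networks look in the newest picture that a camera, given by its name, has taken for a name from the list of things; names that differ only in an ending like _2 or _b are one class to them, and where a whole thing is asked for, a point or a joint stands for the part that bears it (a point fixed in the world has none). Each returns a list of dicts, best first, with "p" (0 to 1); they miss things now and then, are a little off and sometimes report something else, mostly with a low value. They report only what shows in the picture. A call takes as long as a camera call. They do not tell look-alikes from the thing itself.
- env.spot_in(query, camera): "uv" ([column, row] in pixels, amid what is visible of it).
- env.masks_of(query, camera): "mask" (420x560 bool, what is visible of it) and "uv" ([column, row] in pixels, amid what is visible of it).
The state is a dict: "time": time; "joint_positions": joint angles; "joint_velocities": joint speeds; "tau": joint torques, N m; "position": TCP position; "eef_rot": TCP orientation; "ft_force": force on the tool from outside, world axes, zero at the start; "torque": the same for the moment, N m; "grip_width": finger opening in m; "grip_force": force on a finger pad.
Only numpy, scipy, OpenCV 4.12 (cv2) and the standard library are available. Lean on these libraries where they do the work, as an engineer would, in place of code of your own. Each camera call takes 0.05 s, during which the arm holds its last target. There are 200 camera calls.

### The job

Make up two jobs from the stock in the middle of the bench. Into the blue tray for polishing: the brass napkin ring standing on the round leather pad and the red polishing bar lying flat along the black pad; into the yellow tray for grinding: the silver ring standing on the round leather pad and the white grinding wheel lying flat on the black pad, each thing wholly within its pad. Leave the copper ring, the green bar, the doming block and the jar where they stand.

Things in the scene. Friction and masses are not known exactly. Their poses are not given: they have to be found in the camera images.
- blue_tray: Shallow blue open job tray, fixed to the bench, 134 mm (x) by 196 mm (y), 12 mm high; rim 5 mm thick, inner floor 5 mm above its underside. Origin: centre of its underside, z up. Flush pads on its floor: round tan leather, 74 mm across, centred at local (0, +46 mm); black rectangle, 108 mm (x) by 56 mm (y), centred at local (0, -48 mm). Left or right of the stock, turned up to 20 degrees.
- yellow_tray: Shallow yellow open job tray, fixed to the bench, 134 mm (x) by 196 mm (y), 12 mm high; rim 5 mm thick, inner floor 5 mm above its underside. Origin: centre of its underside, z up. Flush pads on its floor: round tan leather, 74 mm across, centred at local (0, +46 mm); black square of 78 mm, centred at local (0, -48 mm). Left or right of the stock, turned up to 20 degrees.
- brass_ring: Yellow brass napkin ring: plain tube standing on end, 46 mm outside diameter, 39 mm inside, 30 mm high, about 0.11 kg. Origin: centre of its underside; z is the tube's axis, up.
- silver_ring: Silver-white napkin ring, otherwise the same as the brass one (46 mm across, 30 mm high). Origin: centre of its underside; z is its axis, up.
- copper_ring: Dark reddish-brown copper napkin ring of the same size; belongs to no kit. Origin: centre of its underside; z up.
- red_bar: Red bar of polishing compound, solid, 80 mm along its x, 28 mm along y, 26 mm high, with a white paper band round part of it towards its -x end; about 0.12 kg. Origin: centre of its underside; z up. It may lie at any yaw.
- green_bar: Green bar of polishing compound, same size and paper band as the red one; belongs to no kit. Origin: centre of its underside; z up.
- grinding_wheel: White grinding wheel, a disc lying flat, 50 mm diameter, 26 mm thick, with a dark hub mark on top; about 0.10 kg. Origin: centre of its underside; z is its axis, up.
- doming_block: Steel doming block, 42 mm cube with round dark hollows in its top, 0.5 kg, standing among the stock; belongs to no kit. Origin: centre of its underside; z up.
- paste_jar: Closed amber jar with a black lid, 44 mm diameter, 48 mm high, standing among the stock; belongs to no kit. Origin: centre of its underside; z up.
Things that resemble listed ones, but are neither listed nor needed, are in the scene too. Several things have the shape of the blue_tray; the one meant has the colours described above.

How it is judged:
At the end, for the whole second after the job is handed in: Brass ring and red bar on the blue tray's round and black pads, silver ring and wheel on the yellow's; each within 14 mm of pad centre along each tray axis, on the floor, level to 7 deg, at rest; bar along its pad within 22 deg. Copper ring, green bar, block and jar within 20 mm of their starts (x of brass_ring in the frame of blue_tray between -0.014 and 0.014 m and y of brass_ring in the frame of blue_tray between 0.032 and 0.06 m and z of brass_ring in the frame of blue_tray between 0.003 and 0.009 m and angle between each of brass_ring, red_bar, silver_ring, grinding_wheel's own z axis and vertical below 0.12 rad and linear speed of each of brass_ring, red_bar, silver_ring, grinding_wheel below 0.02 m/s and angular speed of each of brass_ring, red_bar, silver_ring, grinding_wheel below 0.2 rad/s and x of red_bar in the frame of blue_tray between -0.014 and 0.014 m and y of red_bar in the frame of blue_tray between -0.062 and -0.034 m and z of red_bar in the frame of blue_tray between 0.003 and 0.009 m and x of silver_ring in the frame of yellow_tray between -0.014 and 0.014 m and y of silver_ring in the frame of yellow_tray between 0.032 and 0.06 m and z of silver_ring in the frame of yellow_tray between 0.003 and 0.009 m and x of grinding_wheel in the frame of yellow_tray between -0.014 and 0.014 m and y of grinding_wheel in the frame of yellow_tray between -0.062 and -0.034 m and z of grinding_wheel in the frame of yellow_tray between 0.003 and 0.009 m and angle between the x axis of red_bar and the x axis of blue_tray, either way round below 0.38 rad and distance of each of copper_ring, green_bar, doming_block, paste_jar from where it was at the start of the episode below 0.02 m); the robot touches nothing.
It fails at once if a thing that belongs to no kit is moved more than 40 mm (distance of any of copper_ring, green_bar, doming_block, paste_jar from where it was at the start of the episode above 0.04 m).
It also fails if it takes over 96 s, if anything falls off the work surface, if the arm or the gripper's body presses on something with over 40 N, if the wrist force passes 120 N, or if a joint passes its speed limit or range.

## Working session

There is one attempt and no reset: what is moved stays moved. The work goes in short steps, Python scripts to look and compute and a shell command to move; the robot and the scene stay as the last step left them, time stands still between calls to the robot, and variables do not carry over. Pictures are saved under pics/ and viewed, at most 14 in all, crops included, and the job is handed in when it is done.

```bash
mkdir -p pics; ls
python3 - <<'E'
from station import env
import cv2
for n in("scene","top"):
    cv2.imwrite(f"pics/{n}0.png",env.grab_frame(n)[:,:,::-1])
    print({k:(v if not hasattr(v,'tolist') else v.tolist()) for k,v in env.camera_params(n).items()})
print(env.state())
print(env.camera_params("wrist"))
E
```

```text
pics
{'fovy': 53.752149796574, 'cx': 278.3070038146434, 'cy': 210.51162942369365, 'dist_coeffs': [0.03851822922888423, 0.0, 0.0, 0.0, 0.0], 'R': [[0.8440239832526025, 0.5362516027534835, 0.007598304990646988], [0.4497327641113089, -0.6999886191472888, -0.5547579417629581], [-0.292171108392347, 0.4716462144537915, -0.8319770981296275]], 't': [-0.4281643972322967, -0.21144584214187398, 1.0411634856609933]}
{'fovy': 46.753670648304386, 'cx': 276.82866099818096, 'cy': 200.91059397776755, 'dist_coeffs': [-0.13265583451700547, 0.0, 0.0, 0.0, 0.0], 'R': [[-0.01107954155396252, -0.9997087261417359, -0.021440770392451847], [-0.9902576296205597, 0.013946221681595379, -0.13854721173332035], [0.13880587428932442, 0.019696846876483095, -0.990123711202747]], 't': [0.014313856590976271, 0.49631269211576806, 0.966106067950399]}
{'time': 0.1, 'joint_positions': array([-1.27369867,  0.7069955 , -0.02761377,  1.48498219,  0.02201656,
        0.9509235 , -0.07550279]), 'joint_velocities': array([-8.99206137e-05, -3.31248883e-04,  6.42962015e-04, -3.05287666e-03,
       -8.28946211e-04, -3.52308111e-04, 
[... 277 characters left out ...]
9921e+00]), 'ft_force': array([-0.66616869, -0.39656578,  0.2278105 ]), 'torque': array([-0.043583  , -0.05191153,  0.02410389]), 'grip_force': 0.0, 'grip_width': 0.08539745272591365}
{'fovy': 69.339897304613, 'cx': 278.4100376507454, 'cy': 211.04775065484756, 'dist_coeffs': array([0.01128096, 0.        , 0.        , 0.        , 0.        ]), 'T_tool_cam': array([[-2.17569058e-04, -9.62771318e-01, -2.70317114e-01,
         6.86139563e-02],
       [ 9.99999922e-01, -1.20337569e-04, -3.76267264e-04,
        -8.60824494e-04],
       [ 3.29730025e-04, -2.70317175e-01,  9.62771269e-01,
        -1.42733941e-01],
       [ 0.00000000e+00,  0.00000000e+00,  0.00000000e+00,
         1.00000000e+00]])}
```

View pics/top0.png

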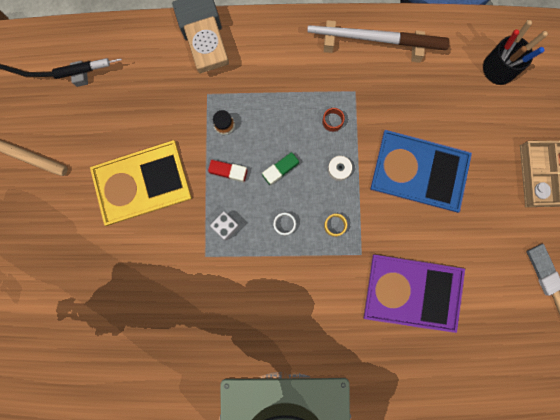

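View pics/scene0.png

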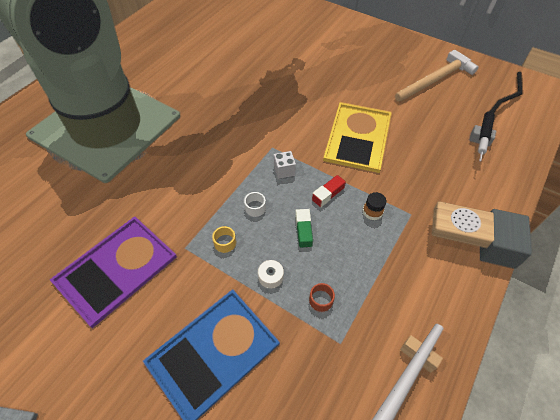

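Top view: the blue tray is at (421,171). A purple look-alike tray is at (414,292) and the yellow tray is at (141,182). The brass ring is at (336,224), silver (285,223), copper (333,119), wheel (340,167), red bar (228,171), green bar (281,168), block (224,225) and jar (223,122). The scene view agrees. Next I'll measure positions by fitting model silhouettes in both cameras.

```bash
cat > h.py <<'E'
from station import env
import numpy as np, cv2
from scipy.optimize import minimize
def cam(n):
    c=env.camera_params(n)
    if n=="wrist":
        s=env.state(); r,p,y=s["eef_rot"]
        from scipy.spatial.transform import Rotation as Ro
        T=np.eye(4); T[:3,:3]=Ro.from_euler("xyz",[r,p,y]).as_matrix(); T[:3,3]=s["position"]
        M=np.linalg.inv(T@c["T_tool_cam"]); R,t=M[:3,:3],M[:3,3]
    else: R,t=np.array(c["R"]),np.array(c["t"])
    f=210/np.tan(np.radians(c["fovy"])/2)
    return np.array([[f,0,c["cx"]],[0,f,c["cy"]],[0,0,1]]),np.array(c["dist_coeffs"]),R,t
def proj(C,X):
    K,d,R,t=C
    return cv2.projectPoints(np.asarray(X,float),cv2.Rodrigues(R)[0],t,K,d)[0].reshape(-1,2)
def ray(C,uv,z):
    K,d,R,t=C
    p=cv2.undistortPoints(np.array([[uv]],float),K,d).ravel()
    o=-R.T@t; v=R.T@np.array([*p,1]); return (o+v*(z-o[2])/v[2])[:2]
def model(kind):
    a=np.linspace(0,2*np.pi,40,endpoint=False)
    if kind[0]=="cyl": b=np.c_[np.cos(a),np.sin(a)]*kind[1]/2
    else: b=np.array([[1,1],[1,-1],[-1,-1],[-1,1]])*np.array(kind[1:3])/2
    h=kind[-1]; return np.r_[np.c_[b,0*b[:,0]],np.c_[b,0*b[:,0]+h]]
def sil(C,kind,p,z0=0):
    X=model(kind); c,s=np.cos(p[2]),np.sin(p[2])
    X=np.c_[X[:,:2]@np.array([[c,s],[-s,c]])+p[:2],X[:,2]+z0]
    m=np.zeros((420,560),np.uint8); q=cv2.convexHull(proj(C,X).astype(np.float32))
    cv2.fillConvexPoly(m,np.round(q*16).astype(np.int32),255,cv2.LINE_AA,4); return m/255.
def fit(views,kind,p0,z0=0):
    """views: list of (C,mask)"""
    def hull(m):
        q=cv2.convexHull(np.argwhere(m)[:,::-1].astype(np.int32)); o=np.zeros((420,560),np.uint8)
        cv2.fillConvexPoly(o,q,1); return o.astype(float)
    V=[(C,hull(m)) for C,m in views]
    def cost(p):
        return sum(np.abs(sil(C,kind,p,z0)-m).sum()/m.sum() for C,m in V)
    yaws=[0] if kind[0]=="cyl" else ([p0[2]] if len(p0)>2 else np.arange(0,np.pi,np.pi/8))
    best=None
    for y in yaws:
        S=np.array([[0,0,0],[.008,0,0],[0,.008,0],[0,0,.2]])+[p0[0],p0[1],y]
        r=minimize(cost,S[0],method="Nelder-Mead",options=dict(initial_simplex=S,xatol=1e-4,fatol=1e-4,maxiter=120))
        if best is None or r.fun<best.fun: best=r
    return best.x,best.fun/len(V)
K=dict(blue_tray=("box",.134,.196,.012),yellow_tray=("box",.134,.196,.012),brass_ring=("cyl",.046,.03),silver_ring=("cyl",.046,.03),
 copper_ring=("cyl",.046,.03),red_bar=("box",.08,.028,.026),green_bar=("box",.08,.028,.026),grinding_wheel=("cyl",.05,.026),doming_block=("box",.042,.042,.042),paste_jar=("cyl",.044,.048))
E
cat > m.py <<'E'
from h import *
top={"blue_tray":(421,171),"yellow_tray":(141,182),"brass_ring":(336,224),"silver_ring":(285,223),"copper_ring":(333,119),"red_bar":(228,171),"green_bar":(281,168),"grinding_wheel":(340,167),"doming_block":(224,225),"paste_jar":(223,122)}
Cs={n:cam(n) for n in("top","scene")}
for n in Cs: env.grab_frame(n)
for k,uv in top.items():
    h=K[k][-1]; p0=ray(Cs["top"],uv,h/2); V=[];info=[];per=[]
    for n in Cs:
        q=proj(Cs[n],[[*p0,h/2]])[0]
        D=env.masks_of(k,n); D=[(np.linalg.norm(np.array(d["uv"])-q),d) for d in D]
        D=[x for x in D if x[0]<12]
        if D:
            e,d=min(D,key=lambda x:x[0]); info.append((n,round(d["p"],2),round(e,1))); V.append((Cs[n],d["mask"]))
    for v in V: per.append(fit([v],K[k],p0))
    r=fit(V,K[k],p0) if V else None
    print(k,np.round(p0,3),info,[ (np.round(x,3).tolist(),round(c,2)) for x,c in per],"JOINT",r and (np.round(r[0],4).tolist(),round(r[1],3)))
E
python3 m.py
```

```text
blue_tray [ 0.561 -0.302] [('top', 0.73, np.float64(1.8)), ('scene', 0.9, np.float64(5.8))] [([0.562, -0.303, -0.275], np.float64(0.02)), ([0.562, -0.3, 2.868], np.float64(0.01))] JOINT ([0.5618, -0.3016, -0.2753], np.float64(0.029))
yellow_tray [0.546 0.303] [('top', 0.59, np.float64(1.5)), ('scene', 0.71, np.float64(2.9))] [([0.546, 0.306, 0.289], np.float64(0.02)), ([0.544, 0.308, 0.286], np.float64(0.05))] JOINT ([0.5455, 0.3061, 3.4301], np.float64(0.037))
brass_ring [ 0.449 -0.114] [('top', 0.48, np.float64(7.5)), ('scene', 0.65, np.float64(8.4))] [([0.448, -0.112, 0.182], np.float64(0.1)), ([0.446, -0.11, 0.138], np.float64(0.16))] JOINT ([0.4473, -0.1117, 0.0953], np.float64(0.138))
silver_ring [ 0.452 -0.008] [('top', 0.59, np.float64(7.5)), ('scene', 0.7, np.float64(5.6))] [([0.452, -0.007, 0.027], np.float64(0.29)), ([0.449, -0.004, 0.022], np.float64(0.15))] JOINT ([0.4506, -0.0055, 0.0376], np.float64(0.224))
copper_ring [ 0.676 -0.115] [('top', 0.6, np.float64(6.4))] [([0.674, -0.115, 0.061], np.float64(0.11))] JOINT ([0.6743, -0.1146, 0.0605], np.float64(0.106))
red_ba
[... 373 characters left out ...]
2.177], np.float64(0.14))] JOINT ([0.57, 0.0011, -0.9424], np.float64(0.119))
grinding_wheel [ 0.57  -0.127] [('top', 0.86, np.float64(3.0)), ('scene', 0.6, np.float64(3.0))] [([0.569, -0.125, 0.093], np.float64(0.14)), ([0.567, -0.123, 0.076], np.float64(0.18))] JOINT ([0.5682, -0.1245, 0.0768], np.float64(0.162))
doming_block [0.449 0.119] [('top', 0.97, np.float64(2.5))] [([0.449, 0.118, 0.782], np.float64(0.13))] JOINT ([0.4487, 0.1184, 0.782], np.float64(0.133))
paste_jar [0.671 0.122] [('top', 0.74, np.float64(2.5)), ('scene', 0.91, np.float64(1.5))] [([0.668, 0.121, 0.132], np.float64(0.23)), ([0.67, 0.123, 0.166], np.float64(0.23))] JOINT ([0.6701, 0.1209, 0.1453], np.float64(0.231))
```

There are two candidate trays: blue (421,171) and purple (414,292); the blue one matches the description. For the rings, (336,224) is yellow brass, (333,119) is reddish copper and (285,223) is silver. I'll confirm this in one enlarged crop.

Run:
```python
import cv2
i=cv2.imread("pics/top0.png")[85:335,200:480]
cv2.imwrite("pics/crop.png",cv2.resize(i,None,fx=2.3,fy=2.3,interpolation=cv2.INTER_CUBIC))
```

```text
(no output)
```

View pics/crop.png

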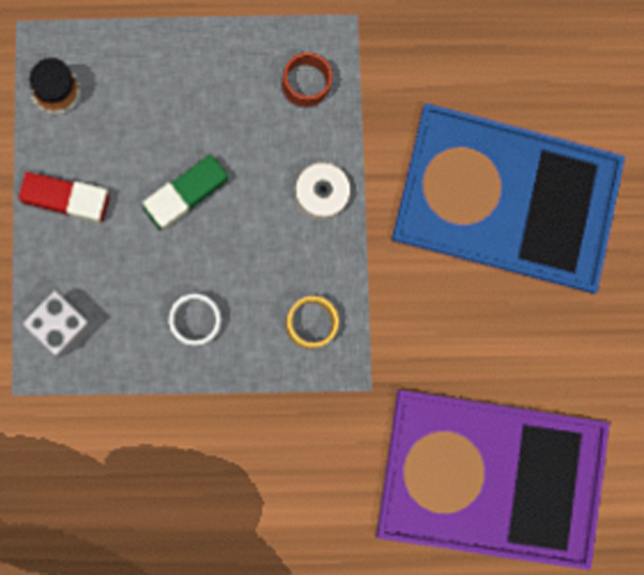

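The crop confirms it: the blue tray is upper right, with purple below it; brass is lower right, silver lower middle and copper upper right. I'll start with the red bar.

```bash
cat > go.py <<'E'
import sys,numpy as np
from station import env
from scipy.spatial.transform import Rotation as Ro
s=env.state(); x,y,z,w=map(float,sys.argv[1:5])
R=Ro.from_euler("xyz",s["eef_rot"]).as_matrix()
d=R.T@(np.array([x,y,z])-s["position"]); t=-(w-s["eef_rot"][2])
print("pos",np.round(s["position"],4),"yaw",round(s["eef_rot"][2],3),"t",round(s["time"],2),"q7",round(s["joint_positions"][6],2),"| shift",np.round(d,4),"turn",round((t+np.pi)%(2*np.pi)-np.pi,3))
E
python3 go.py .567 .1145 .15 1.314
```

```text
pos [0.1911 0.5423 0.2313] yaw 2.803 t 1.2 q7 -0.08 | shift [-0.4967 -0.2785  0.0813] turn 1.489
```

```bash
python3 -m pendant '0.085 -0.497 -0.278 0.081 1.489;0.085 -0.497 -0.278 0.081 1.489;0.085 -0.497 -0.278 0.081 1.489;0.085 -0.497 -0.278 0.081 1.489;0.085 -0.497 -0.278 0.081 1.489'; python3 go.py .567 .1145 .15 1.314
```

```text
time: 1.82
position: [0.3967, 0.3086, 0.1872]
eef_rot: [3.141, -0.0, 1.859]
ft_force: [1.1, 1.1, 0.5]
grip_width: 0.0849
grip_force: 0.0
pos [0.3967 0.3086 0.1872] yaw 1.859 t 1.82 q7 -0.26 | shift [-0.2346  0.108   0.0372] turn 0.545
```

```bash
python3 -m pendant '0.085 -0.235 0.108 0.037 0.545;0.085 -0.235 0.108 0.037 0.545;0.085 -0.235 0.108 0.037 0.545;0.085 -0.235 0.108 0.037 0.545;0.085 -0.235 0.108 0.037 0.545'; python3 go.py .567 .1145 .003 1.314
python3 - <<'E'
import cv2
from h import *
C=cam("wrist"); im=env.grab_frame("wrist"); cv2.imwrite("pics/w1.png",im[:,:,::-1])
for k,p in (("red_bar",(.567,.1145)),):
    for d in env.masks_of(k,"wrist"): print(k,round(d["p"],2),d["uv"],fit([(C,d["mask"])],K[k],ray(C,d["uv"],.013)))
E
```

```text
time: 2.45
position: [0.5688, 0.1125, 0.1496]
eef_rot: [3.141, 0.002, 1.316]
ft_force: [-0.9, 1.2, 0.3]
grip_width: 0.0855
grip_force: 0.0
pos [0.5688 0.1125 0.1496] yaw 1.316 t 2.45 q7 -0.25 | shift [ 0.0017 -0.0023  0.1466] turn 0.002
red_bar 0.73 [274.5, 196.2] (array([0.56584747, 0.11398322, 1.29955168]), np.float64(0.0637300113376319))
```

View pics/w1.png

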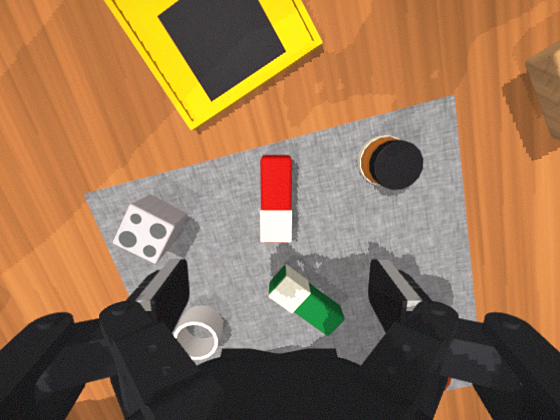

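The wrist view shows the red bar at (276,198), lined up between the fingers, with the green bar and block clear. Descend and grasp.

```bash
python3 -m pendant '0.085 0.001 -0.003 0.06 0.01;0.085 0.001 -0.003 0.12 0.01;0.085 0.001 -0.003 0.146 0.01;0.085 0.001 -0.003 0.146 0.01'; python3 -m pendant '0 0 0 0 0;0 0 0 0 0;0 0 0 0 0;0 0 0 0 0;0 0 0 0 0'; python3 -m pendant '0 0 0 -0.06 0;0 0 0 -0.1 0;0 0 0 -0.1 0';python3 go.py .5488 -.3478 .1 -.275
```

```text
time: 3.05
position: [0.5631, 0.1195, 0.0033]
eef_rot: [-3.139, 0.001, 1.312]
ft_force: [0.1, -0.2, 1.3]
grip_width: 0.0848
grip_force: 0.0
time: 3.68
position: [0.5648, 0.1184, 0.0053]
eef_rot: [3.141, -0.001, 1.31]
ft_force: [-2.1, 0.2, 12.6]
grip_width: 0.0267
grip_force: 60.2
time: 4.05
position: [0.5656, 0.1185, 0.1071]
eef_rot: [3.138, -0.002, 1.31]
ft_force: [0.2, 0.7, -3.1]
grip_width: 0.027
grip_force: 60.0
pos [0.5656 0.1185 0.1071] yaw 1.31 t 4.05 q7 -0.24 | shift [-0.4549  0.1038  0.0066] turn 1.585
```

```bash
python3 -m pendant '0 -0.456 0.107 0.006 1.585;0 -0.456 0.107 0.006 1.585;0 -0.456 0.107 0.006 1.585;0 -0.456 0.107 0.006 1.585;0 -0.456 0.107 0.006 1.585';python3 go.py .5527 -.3489 .1 -.275
```

```text
time: 4.68
position: [0.5545, -0.1959, 0.0996]
eef_rot: [-3.141, 0.001, 0.367]
ft_force: [1.5, -0.2, -0.5]
grip_width: 0.0263
grip_force: 59.9
pos [ 0.5545 -0.1959  0.0996] yaw 0.367 t 4.67 q7 -0.46 | shift [-0.0565  0.1422 -0.0005] turn 0.642
```

```bash
python3 -m pendant '0 -0.057 0.142 0 0.642;0 -0.057 0.142 0 0.642;0 -0.057 0.142 0 0.642;0 -0.057 0.142 0 0.642;0 -0.057 0.142 0 0.642';python3 go.py .5527 -.3489 .011 -.275
python3 - <<'E'
import cv2
from h import *
C=cam("wrist"); im=env.grab_frame("wrist"); cv2.imwrite("pics/w2.png",im[:,:,::-1])
for n in ["wrist"]:
    for d in env.masks_of("blue_tray","wrist"): print(round(d["p"],2),d["uv"],fit([(C,d["mask"])],K["blue_tray"],(.562,-.302,-.275)))
E
```

```text
time: 5.3
position: [0.5533, -0.3469, 0.0993]
eef_rot: [-3.141, 0.001, -0.269]
ft_force: [-0.3, 0.2, -1.9]
grip_width: 0.0267
grip_force: 59.9
pos [ 0.5533 -0.3469  0.0993] yaw -0.269 t 5.3 q7 -0.84 | shift [0.     0.0022 0.0883] turn 0.006
0.63 [194.6, 191.8] (array([ 0.56142987, -0.30070483, -0.26996654]), np.float64(0.05945956532022494))
```

View pics/w2.png

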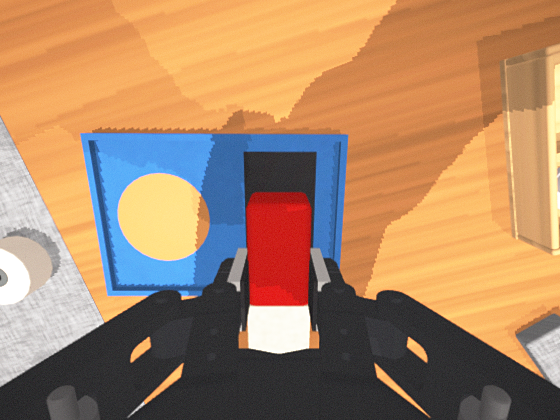

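The wrist view shows the red bar aligned over the black pad at (280,215). Lower it, release, and rise.

```bash
python3 -m pendant '0 0 0.001 0.05 0.006;0 0 0.001 0.075 0.006;0 0 0.001 0.085 0.006;0 0 0.001 0.088 0.006;0 0 0.001 0.088 0.006'; python3 -m pendant '0.055 0 0 0 0;0.055 0 0 0 0;0.055 0 0 0 0'; python3 -m pendant '0.055 0 0 -0.05 0;0.055 0 0 -0.1 0;0.055 0 0 -0.1 0';python3 go.py .4475 -.1115 .1 0.2
```

```text
time: 6.02
position: [0.5538, -0.3482, 0.0132]
eef_rot: [3.141, -0.001, -0.275]
ft_force: [0.3, 0.7, -1.2]
grip_width: 0.0268
grip_force: 59.9
time: 6.4
position: [0.5535, -0.3481, 0.0126]
eef_rot: [3.141, -0.0, -0.275]
ft_force: [-0.4, -0.2, -0.2]
grip_width: 0.0549
grip_force: 0.0
time: 6.78
position: [0.5545, -0.349, 0.116]
eef_rot: [3.14, -0.005, -0.275]
ft_force: [-0.0, 0.3, -1.8]
grip_width: 0.0551
grip_force: 0.0
pos [ 0.5545 -0.349   0.116 ] yaw -0.275 t 6.78 q7 -0.85 | shift [-0.1676 -0.1996  0.0148] turn -0.475
```

```bash
python3 go.py .4475 -.1115 .12 1.296; python3 -m pendant '0.085 -0.168 -0.2 0 -1.571;0.085 -0.168 -0.2 0 -1.571;0.085 -0.168 -0.2 0 -1.571;0.085 -0.168 -0.2 0 -1.571;0.085 -0.168 -0.2 0 -1.571';  python3 go.py .4475 -.1115 .12 1.296
```

```text
pos [ 0.5545 -0.349   0.116 ] yaw -0.275 t 6.78 q7 -0.85 | shift [-0.1675 -0.1995 -0.0052] turn -1.571
time: 7.4
position: [0.4447, -0.1065, 0.1123]
eef_rot: [-3.139, 0.0, 0.672]
ft_force: [0.3, -1.7, 0.1]
grip_width: 0.0847
grip_force: 0.0
pos [ 0.4447 -0.1065  0.1123] yaw 0.672 t 7.4 q7 -0.2 | shift [-0.001   0.0056 -0.0077] turn -0.624
```

```bash
python3 -m pendant '0.085 0 0 0 -0.624;0.085 0 0 0 -0.624;0.085 0 0 0 -0.624;0.085 0 0 0 -0.624;0.085 0 0 0 -0.624'
python3 - <<'E'
import cv2
from h import *
C=cam("wrist"); im=env.grab_frame("wrist"); cv2.imwrite("pics/w3.png",im[:,:,::-1])
for d in env.masks_of("brass_ring","wrist"): print(round(d["p"],2),d["uv"],fit([(C,d["mask"])],K["brass_ring"],ray(C,d["uv"],.015)))
E
python3 go.py .4475 -.1115 .003 1.296
```

```text
time: 8.02
position: [0.446, -0.1099, 0.1122]
eef_rot: [-3.141, 0.0, 1.284]
ft_force: [-0.2, 0.1, -0.5]
grip_width: 0.0848
grip_force: 0.0
0.61 [278.9, 228.9] (array([ 0.44619955, -0.1111358 , -0.21472325]), np.float64(0.06297950303446696))
pos [ 0.4461 -0.1099  0.1122] yaw 1.283 t 8.12 q7 0.16 | shift [-0.0011  0.0019  0.1092] turn -0.013
```

View pics/w3.png

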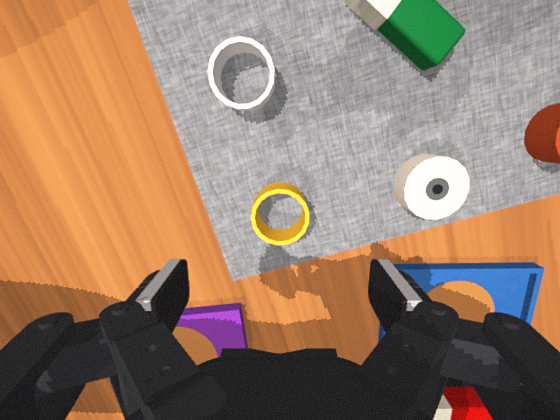

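The brass ring is at (280,215), centred between the fingers, and the fit agrees to 1 mm. Grasp it and carry it to the blue round pad.

```bash
python3 -m pendant '0.085 -0.001 0.001 0.05 -0.01;0.085 -0.001 0.001 0.09 -0.01;0.085 -0.001 0.001 0.107 -0.01;0.085 -0.001 0.001 0.107 -0.01'; python3 -m pendant '0 0 0 0 0;0 0 0 0 0;0 0 0 0 0;0 0 0 0 0'; python3 -m pendant '0 0 0 -0.06 0;0 0 0 -0.09 0;0 0 0 -0.09 0';python3 go.py .5743 -.2573 .1 1.296
```

```text
time: 8.62
position: [0.4462, -0.1111, 0.0045]
eef_rot: [-3.14, 0.001, 1.294]
ft_force: [1.0, -0.4, -0.2]
grip_width: 0.0855
grip_force: 0.0
time: 9.12
position: [0.4472, -0.1112, 0.0064]
eef_rot: [3.14, -0.0, 1.296]
ft_force: [-1.6, 1.3, 20.5]
grip_width: 0.0449
grip_force: 58.2
time: 9.5
position: [0.4477, -0.1112, 0.0973]
eef_rot: [3.138, -0.0, 1.296]
ft_force: [-0.1, -0.1, -1.3]
grip_width: 0.0444
grip_force: 62.1
pos [ 0.4477 -0.1112  0.0973] yaw 1.296 t 9.5 q7 0.18 | shift [-0.1063  0.1615 -0.0021] turn 0.0
```

```bash
python3 -m pendant '0 -0.106 0.161 0 0;0 -0.106 0.161 0 0;0 -0.106 0.161 0 0;0 -0.106 0.161 0 0;0 -0.106 0.161 0 0';python3 go.py .5743 -.2573 .012 1.296
```

```text
time: 10.12
position: [0.5723, -0.2563, 0.0942]
eef_rot: [-3.14, -0.001, 1.296]
ft_force: [0.2, 0.9, -0.9]
grip_width: 0.0445
grip_force: 62.1
pos [ 0.5723 -0.2563  0.0942] yaw 1.296 t 10.12 q7 0.26 | shift [-0.0005  0.0023  0.0822] turn 0.0
```

```bash
python3 -m pendant '0 0 0.001 0.045 0;0 0 0.001 0.07 0;0 0 0.001 0.08 0;0 0 0.001 0.082 0;0 0 0.001 0.082 0'; python3 -m pendant '0.065 0 0 0 0;0.065 0 0 0 0;0.065 0 0 0 0'; python3 -m pendant '0.065 0 0 -0.05 0;0.065 0 0 -0.1 0;0.065 0 0 -0.1 0';python3 go.py .568 -.1245 .11 0.7
```

```text
time: 10.75
position: [0.5743, -0.2571, 0.0142]
eef_rot: [3.141, 0.0, 1.296]
ft_force: [0.1, -0.6, -0.9]
grip_width: 0.0444
grip_force: 62.1
time: 11.12
position: [0.5741, -0.2572, 0.0136]
eef_rot: [3.141, 0.0, 1.296]
ft_force: [0.4, -0.1, -0.1]
grip_width: 0.0652
grip_force: 0.0
time: 11.5
position: [0.5754, -0.2578, 0.1169]
eef_rot: [3.136, 0.001, 1.296]
ft_force: [-0.2, 0.9, 0.1]
grip_width: 0.065
grip_force: 0.0
pos [ 0.5754 -0.2578  0.1169] yaw 1.296 t 11.5 q7 0.25 | shift [ 0.1264 -0.0433  0.0066] turn 0.596
```

```bash
python3 -m pendant '0.085 0.126 -0.043 0.005 -0.563;0.085 0.126 -0.043 0.005 -0.563;0.085 0.126 -0.043 0.005 -0.563;0.085 0.126 -0.043 0.005 -0.563;0.085 0.126 -0.043 0.005 -0.563'
python3 - <<'E'
import cv2
from h import *
C=cam("wrist"); im=env.grab_frame("wrist"); cv2.imwrite("pics/w4.png",im[:,:,::-1])
for d in env.masks_of("grinding_wheel","wrist"): print(round(d["p"],2),d["uv"],fit([(C,d["mask"])],K["grinding_wheel"],ray(C,d["uv"],.013)))
E
python3 go.py .568 -.1245 .005 1.859
```

```text
time: 12.12
position: [0.5666, -0.1253, 0.108]
eef_rot: [-3.141, 0.0, 1.854]
ft_force: [0.9, -0.4, -0.6]
grip_width: 0.0849
grip_force: 0.0
0.74 [284.4, 210.4] (array([ 0.56779769, -0.12437988,  0.17053213]), np.float64(0.08083383930378465))
pos [ 0.5666 -0.1251  0.1081] yaw 1.855 t 12.22 q7 0.49 | shift [0.0002 0.0016 0.1031] turn -0.004
```

View pics/w4.png

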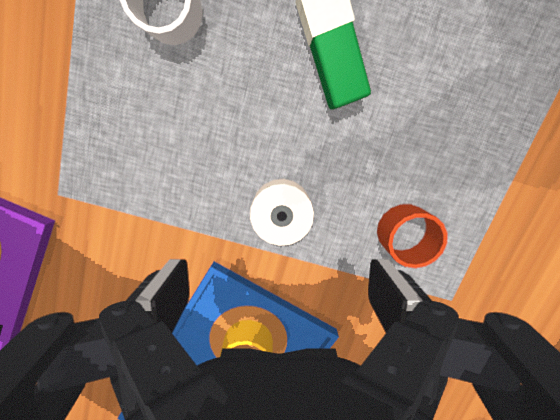

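The wheel at (282,214) is centred and the copper ring at (412,236) is clear of the finger path. Grasp the wheel.

```bash
python3 -m pendant '0.085 0 0.001 0.05 0;0.085 0 0.001 0.09 0;0.085 0 0.001 0.104 0;0.085 0 0.001 0.104 0'; python3 -m pendant '0 0 0 0 0;0 0 0 0 0;0 0 0 0 0;0 0 0 0 0'; python3 -m pendant '0 0 0 -0.06 0;0 0 0 -0.1 0;0 0 0 -0.1 0';python3 go.py .5591 .2601 .1 1.859
```

```text
time: 12.72
position: [0.5676, -0.1242, 0.0044]
eef_rot: [-3.141, 0.0, 1.858]
ft_force: [1.0, -0.1, 0.2]
grip_width: 0.0854
grip_force: 0.0
time: 13.22
position: [0.5683, -0.124, 0.0057]
eef_rot: [3.14, 0.001, 1.859]
ft_force: [-3.7, 0.7, 15.0]
grip_width: 0.0483
grip_force: 59.6
time: 13.6
position: [0.569, -0.1242, 0.1075]
eef_rot: [3.137, 0.002, 1.859]
ft_force: [-1.1, 0.8, -1.9]
grip_width: 0.0481
grip_force: 62.8
pos [ 0.569  -0.1242  0.1075] yaw 1.859 t 13.6 q7 0.49 | shift [0.3713 0.0997 0.0071] turn 0.0
```

```bash
python3 -m pendant '0 0.371 0.1 0.005 0;0 0.371 0.1 0.005 0;0 0.371 0.1 0.005 0;0 0.371 0.1 0.005 0;0 0.371 0.1 0.005 0'; python3 -m pendant '0 0.0655 0.0175 0 0;0 0.0655 0.0175 0 0;0 0.0655 0.0175 0 0'; python3 go.py .5591 .2601 .012 1.859
```

```text
time: 14.22
position: [0.5593, 0.1904, 0.0998]
eef_rot: [-3.141, 0.0, 1.859]
ft_force: [0.6, 0.1, -0.7]
grip_width: 0.0481
grip_force: 62.8
time: 14.6
position: [0.5577, 0.256, 0.0997]
eef_rot: [-3.141, 0.001, 1.86]
ft_force: [0.0, -0.9, -0.6]
grip_width: 0.0479
grip_force: 62.7
pos [0.5577 0.256  0.0997] yaw 1.86 t 14.6 q7 -0.04 | shift [0.0036 0.0025 0.0877] turn 0.001
```

```bash
python3 -m pendant '0 0.003 0.001 0.045 0;0 0.003 0.001 0.07 0;0 0.003 0.001 0.083 0;0 0.003 0.001 0.087 0;0 0.003 0.001 0.087 0'; python3 -m pendant '0.068 0 0 0 0;0.068 0 0 0 0;0.068 0 0 0 0'; python3 -m pendant '0.068 0 0 -0.05 0;0.068 0 0 -0.1 0;0.068 0 0 -0.1 0';python3 go.py .4505 -.0055 .11 1.859
```

```text
time: 15.22
position: [0.5585, 0.2592, 0.0138]
eef_rot: [3.141, 0.0, 1.859]
ft_force: [0.1, 0.6, -1.1]
grip_width: 0.0479
grip_force: 62.8
time: 15.6
position: [0.5582, 0.2595, 0.0135]
eef_rot: [3.141, 0.0, 1.859]
ft_force: [-0.4, -0.9, -0.3]
grip_width: 0.068
grip_force: 0.0
time: 15.98
position: [0.5595, 0.26, 0.1168]
eef_rot: [3.136, -0.001, 1.859]
ft_force: [0.1, -0.4, -0.8]
grip_width: 0.0678
grip_force: 0.0
pos [0.5595 0.26   0.1168] yaw 1.859 t 15.97 q7 -0.05 | shift [-0.2235 -0.1801  0.0056] turn 0.0
```

Now the silver ring.

```bash
python3 -m pendant '0.085 -0.223 -0.18 0.005 0;0.085 -0.223 -0.18 0.005 0;0.085 -0.223 -0.18 0.005 0;0.085 -0.223 -0.18 0.005 0;0.085 -0.223 -0.18 0.005 0';python3 -m pendant '0.085 0 0 0 0;0.085 0 0 0 0'
python3 - <<'E'
import cv2
from h import *
C=cam("wrist"); im=env.grab_frame("wrist"); cv2.imwrite("pics/w5.png",im[:,:,::-1])
for d in env.masks_of("silver_ring","wrist"): print(round(d["p"],2),d["uv"],fit([(C,d["mask"])],K["silver_ring"],ray(C,d["uv"],.015)))
E
python3 go.py .4505 -.0055 .005 1.859
```

```text
time: 16.6
position: [0.4476, -0.008, 0.1081]
eef_rot: [-3.141, 0.0, 1.857]
ft_force: [0.3, 0.0, -0.1]
grip_width: 0.0853
grip_force: 0.0
time: 16.85
position: [0.4492, -0.0049, 0.1081]
eef_rot: [3.142, -0.0, 1.86]
ft_force: [-0.4, 0.4, 0.5]
grip_width: 0.0852
grip_force: 0.0
0.79 [284.3, 232.0] (array([ 0.45005486, -0.00491969, -0.20004471]), np.float64(0.04492581678084376))
pos [ 0.4493 -0.0046  0.1081] yaw 1.861 t 16.95 q7 0.33 | shift [-0.0013  0.0009  0.1031] turn 0.002
```

View pics/w5.png

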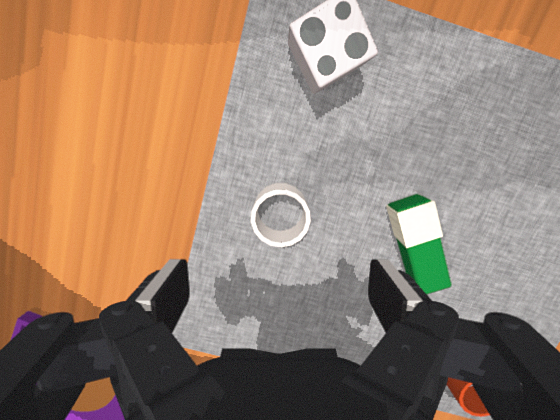

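The silver ring at (281,215) is centred, the green bar at (420,245) leaves room, and the block is well clear.

```bash
python3 -m pendant '0.085 0 0.001 0.05 0;0.085 0 0.001 0.09 0;0.085 0 0.001 0.103 0;0.085 0 0.001 0.103 0'; python3 -m pendant '0 0 0 0 0;0 0 0 0 0;0 0 0 0 0;0 0 0 0 0'; python3 -m pendant '0 0 0 -0.06 0;0 0 0 -0.1 0;0 0 0 -0.1 0';python3 go.py .5324 .3502 .1 1.859
```

```text
time: 17.45
position: [0.4499, -0.005, 0.0053]
eef_rot: [-3.141, -0.0, 1.86]
ft_force: [0.0, 0.1, 1.1]
grip_width: 0.085
grip_force: 0.0
time: 17.95
position: [0.4504, -0.0052, 0.0064]
eef_rot: [3.14, 0.0, 1.859]
ft_force: [-1.1, 1.1, 20.8]
grip_width: 0.0436
grip_force: 58.4
time: 18.32
position: [0.451, -0.0052, 0.1078]
eef_rot: [3.137, 0.001, 1.859]
ft_force: [-0.5, 0.2, -2.4]
grip_width: 0.0435
grip_force: 63.7
pos [ 0.451  -0.0052  0.1078] yaw 1.859 t 18.32 q7 0.33 | shift [0.3176 0.1791 0.0082] turn 0.0
```

```bash
python3 -m pendant '0 0.318 0.179 0.003 0;0 0.318 0.179 0.003 0;0 0.318 0.179 0.003 0;0 0.318 0.179 0.003 0;0 0.318 0.179 0.003 0'; python3 -m pendant '0 0.046 0.026 0 0;0 0.046 0.026 0 0;0 0.046 0.026 0 0'; python3 go.py .5324 .3502 .012 1.859
```

```text
time: 18.95
position: [0.5192, 0.3014, 0.1019]
eef_rot: [-3.141, 0.001, 1.86]
ft_force: [1.4, -1.9, -1.7]
grip_width: 0.0433
grip_force: 63.6
time: 19.32
position: [0.531, 0.35, 0.1018]
eef_rot: [-3.14, 0.001, 1.859]
ft_force: [-0.4, -0.4, -1.1]
grip_width: 0.0435
grip_force: 63.6
pos [0.531  0.35   0.1018] yaw 1.859 t 19.32 q7 -0.16 | shift [-0.0001  0.0016  0.0898] turn -0.0
```

Lower it and release, then back off to the left and measure the result from the fixed cameras.

```bash
python3 -m pendant '0 0 0.001 0.045 0;0 0 0.001 0.07 0;0 0 0.001 0.085 0;0 0 0.001 0.089 0;0 0 0.001 0.089 0'; python3 -m pendant '0.065 0 0 0 0;0.065 0 0 0 0;0.065 0 0 0 0'; python3 -m pendant '0.065 0 0 -0.06 0;0.065 0 0 -0.12 0;0.065 0 0 -0.15 0'; python3 go.py .35 .5 .2 1.859
```

```text
time: 19.95
position: [0.5326, 0.351, 0.0143]
eef_rot: [3.141, -0.0, 1.859]
ft_force: [0.2, -0.3, -1.7]
grip_width: 0.0433
grip_force: 63.6
time: 20.32
position: [0.5323, 0.3512, 0.0139]
eef_rot: [3.141, -0.0, 1.859]
ft_force: [-0.2, 0.0, -0.4]
grip_width: 0.0646
grip_force: 0.0
time: 20.7
position: [0.5328, 0.3515, 0.167]
eef_rot: [3.138, -0.001, 1.859]
ft_force: [0.1, 0.2, -0.5]
grip_width: 0.0651
grip_force: 0.0
pos [0.5328 0.3515 0.167 ] yaw 1.859 t 20.7 q7 -0.17 | shift [ 0.1944 -0.1329 -0.0333] turn 0.0
```

```bash
python3 -m pendant '0.065 0.194 -0.133 -0.033 0;0.065 0.194 -0.133 -0.033 0;0.065 0.194 -0.133 -0.033 0;0.065 0.194 -0.133 -0.033 0;0.065 0.194 -0.133 -0.033 0' | head -2
cat > v.py <<'E'
from h import *
Cs={n:cam(n) for n in("top","scene")}
for n in Cs: cv2.imwrite(f"pics/{n}_end.png",env.grab_frame(n)[:,:,::-1])
T={"blue_tray":(.5618,-.3016,-.2753),"yellow_tray":(.5455,.3061,.288)}
for k,tr,p0 in (("brass_ring","blue_tray",(.5743,-.2573)),("red_bar","blue_tray",(.5488,-.3478,-.275)),("silver_ring","yellow_tray",(.5324,.3502)),("grinding_wheel","yellow_tray",(.5591,.2601)),
   ("copper_ring",None,(.6743,-.1146)),("green_bar",None,(.57,.001,-.94)),("doming_block",None,(.4487,.1184,.782)),("paste_jar",None,(.67,.121))):
    z0=.005 if tr else 0
    for n in Cs:
        q=proj(Cs[n],[[*p0[:2],z0+K[k][-1]/2]])[0]
        D=[d for d in env.masks_of(k,n) if np.linalg.norm(np.array(d["uv"])-q)<25]
        if not D: print(k,n,"none");continue
        d=min(D,key=lambda d:np.linalg.norm(np.array(d["uv"])-q)); x,c=fit([(Cs[n],d["mask"])],K[k],p0,z0)
        if tr:
            X,Y,a=T[tr]; R=np.array([[np.cos(a),np.sin(a)],[-np.sin(a),np.cos(a)]]); l=R@(x[:2]-[X,Y])
            print(k,n,"local mm",np.round(l*1e3,1),"yaw",round(x[2]-a,2),round(c,2))
        else: print(k,n,"moved mm",np.round((x[:2]-p0[:2])*1e3,1),round(c,2))
E
python3 v.py
```

```text
time: 21.32
position: [0.3461, 0.502, 0.1971]
brass_ring top local mm [-0.3 45.9] yaw 0.4 0.04
brass_ring scene local mm [-2.7 47.4] yaw 0.53 0.17
red_bar top local mm [  3.4 -49.5] yaw -0.01 0.08
red_bar scene local mm [  1.5 -47.3] yaw 0.01 0.1
silver_ring top local mm [-0.4 45.5] yaw -0.17 0.12
silver_ring scene local mm [ 0.  45.7] yaw -0.09 0.13
grinding_wheel top local mm [ -3.1 -49.9] yaw -0.07 0.12
grinding_wheel scene local mm [ -1.2 -46.5] yaw -0.34 0.23
copper_ring top moved mm [-0.4  0.6] 0.11
copper_ring scene moved mm [-0.7  2.6] 0.09
green_bar top moved mm [0.5 0.9] 0.1
green_bar scene moved mm [-4.7  4.7] 0.17
doming_block top moved mm [ 0.7 -0. ] 0.1
doming_block scene moved mm [-2.1  2. ] 0.14
paste_jar top moved mm [-2.9 -1.7] 0.16
paste_jar scene moved mm [0.4 3.2] 0.24
```

View pics/top_end.png

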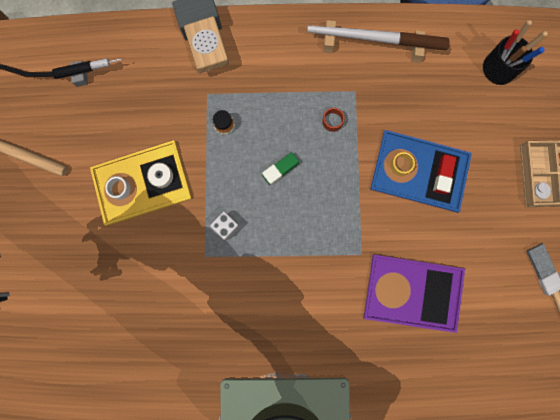

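View pics/scene_end.png

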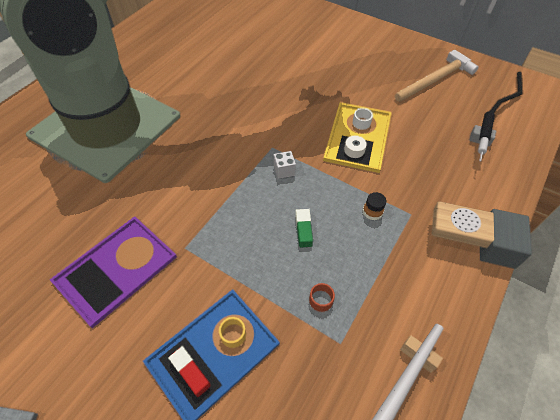

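Both views show all four things upright on their pads: brass (404,162), red bar (446,173), silver (118,187) and wheel (160,175). The copper ring, green bar, block and jar haven't moved. Handing in.

```bash
python3 -c "
from station import env
print(env.hand_in())"
```

```text
the job is handed in; nothing more can be done
None
```

I've handed the job in at about 22 s of robot time: all four pieces measure within about 4 mm of their pad centres, and the copper ring, green bar, block and jar stand where they were (to within the camera error); the hand-in gave no verdict.

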